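Tip out the hardware tub and sort it

TASK

The blue tub of hardware from the stripped battery packs is too heavy to lift: swing its carry handle up until it clicks into its upright detent, then use it to rock the tub forward on its front foot until every nut and insulator has slid out into the white pan, and let the tub gently back down where it stood, never lifting, dropping or overturning it. Then pick all the red insulators out into the green bin, leave all the steel nuts in the pan, and fold the handle fully back down behind the tub. Do not disturb the relay, the screwdriver or the copper bar.

Things in the scene. Friction and masses are not known exactly. Their poses are not given: they have to be found in the camera images.
- step: fixed plywood bench step with an aluminium nosing, 220 mm deep (local x) x 250 mm wide (local y) x 60 mm high; origin at the centre of its underside on the bench. Its front is its -x side (front edge 110 mm from the origin), which points to the robot's right
- tub: heavy blue steel hardware tub, about 2.4 kg, on the step near its front edge; too heavy to carry. Origin at the centre of its underside, z up, front = -x. 170 mm wide (y), smooth inside, inner floor at z 26; back wall's outer face at x +85, 131 high. It stands on two round rubber foot strips (radius 4) along y at x -79 and +79 and rocks on the front one. All in mm
- tub_lip (a point): middle of the pouring lip's outer edge, tub frame (-132, 0, 79) mm. The lip is the tub's whole front: it starts at floor height at x -77 mm and slopes up and outwards at 45 degrees, 78 mm long, so that things slide off it into the pan once the tub is tipped forward some 60 to 75 degrees
- tub_toe (a point): middle of the front foot strip's underside, tub frame (-79, 0, 0) mm: the edge on which the tub rocks. The tub's weight lies low: tipped less than about 60 degrees it falls back if let go, beyond about 70 it may fall forward. Rocking takes about 10 N forward at the upright handle's grip to start and less further over
- handle (a joint): tub's carry handle, rad: U-shaped bail of 8 mm rod hinged on both side walls. 0 = folded back level behind the back wall (stop), 1.57 = upright. Stiff hinge, stays where left. A sprung plunger makes a hump at about 1.34 (some 5 N at the grip to pass either way); beyond it the handle seats in its end detent (above 1.5) against its stop at 1.60; pushed forward there it rocks the tub
- handle_pivot (a point): middle of the handle's hinge axis, tub frame (0, 0, 111) mm; the axis runs along the tub's y
- grip (a point): middle of the handle's black grip, a free-turning round sleeve along the tub's y, 20 mm thick and 100 mm long (8 mm rod beyond), 140 mm from the hinge axis: in the tub frame at (140 cos a, 0, 111 + 140 sin a) mm for handle angle a. Folded, its middle is 55 mm behind the back wall
- pan: fixed white sorting pan on the bench before the step, 250 (x) x 260 (y) mm over its rim, 22 mm high, smooth, walls sloping outwards from a floor of about 236 x 246 mm, 3 mm thick; origin at the centre of its underside
- insulator_bin: fixed green open bin, 160 (x) x 140 (y) x 45 mm high, walls and floor 4 mm; origin at the centre of its underside on the bench
- relay: loose grey relay block 75 x 50 x 45 mm, a bystander; origin under its centre
- screwdriver: loose screwdriver with an orange handle lying on the bench, a bystander; origin under its middle
- busbar: loose copper bar 130 x 25 x 6 mm lying on the bench, a bystander; origin under its centre
- ins0: dark red hexagonal standoff insulator with brass inserts, 28 mm across the flats, 32 mm long along its z, 45 g; origin at its middle. It starts in the tub; two to four of them are there, the others absent
- ins1: another such red insulator, or absent; origin at its middle
- ins2: another such red insulator, or absent; origin at its middle
- ins3: another such red insulator, or absent; origin at its middle
- nut0: steel hexagon nut, 24 mm across the flats, 15 mm thick along its z, 35 g; origin at its middle. It starts in the tub; two to four of them are there, the others absent
- nut1: another such nut, or absent; origin at its middle
- nut2: another such nut, or absent; origin at its middle
- nut3: another such nut, or absent; origin at its middle
Mind the look-alikes: they are no part of the job. There is more than one size of the insulator_bin; the one meant has the size given above.

How it is judged:
On the way, in this order (a step that is already met when the one before it is completed fails the run):
1. the tub's handle is swung up until it has clicked into its end detent, the tub still standing flat (value of joint handle above 1.5 rad and angle between tub's own z axis and vertical below 0.1 rad), for 0.2 s.
2. the tub is rocked forward on its front foot until everything has slid out of it (below the step's top) while it is still tipped (angle between tub's own z axis and vertical above 0.8 rad and height (world z) of each of ins0, ins1, ins2, ins3, nut0, nut1, nut2, nut3 below 0.06 m), for 0.2 s.
3. the tub stands flat on both feet on the step again (angle between tub's own z axis and vertical below 0.05 rad and height (world z) of tub_toe between 0.054 and 0.066 m), for 0.3 s.
At the end, for the whole second after the job is handed in: Tub flat on both feet on the step (tilt under 0.05 rad), its front foot within 30 mm of where it began, at rest; handle folded back (joint below 0.12 rad); every insulator present lies in the green bin and every nut present in the white pan, at rest (all of step 3 and distance of tub_toe from where it was at the start of the episode below 0.03 m and linear speed of tub below 0.02 m/s and value of joint handle below 0.12 rad and x of ins0 in the frame of insulator_bin between -0.078 and 0.078 m and y of ins0 in the frame of insulator_bin between -0.068 and 0.068 m and z of each of ins0, ins1, ins2, ins3 in the frame of insulator_bin below 0.06 m and linear speed of each of ins0, ins1, ins2, ins3, nut0, nut1, nut2, nut3 below 0.03 m/s and x of ins1 in the frame of insulator_bin between -0.078 and 0.078 m and y of ins1 in the frame of insulator_bin between -0.068 and 0.068 m and x of ins2 in the frame of insulator_bin between -0.078 and 0.078 m and y of ins2 in the frame of insulator_bin between -0.068 and 0.068 m and x of ins3 in the frame of insulator_bin between -0.078 and 0.078 m and y of ins3 in the frame of insulator_bin between -0.068 and 0.068 m and x of nut0 in the frame of pan between -0.125 and 0.125 m and y of nut0 in the frame of pan between -0.13 and 0.13 m and z of each of nut0, nut1, nut2, nut3 in the frame of pan below 0.04 m and x of nut1 in the frame of pan between -0.125 and 0.125 m and y of nut1 in the frame of pan between -0.13 and 0.13 m and x of nut2 in the frame of pan between -0.125 and 0.125 m and y of nut2 in the frame of pan between -0.13 and 0.13 m and x of nut3 in the frame of pan between -0.125 and 0.125 m and y of nut3 in the frame of pan between -0.13 and 0.13 m); the robot touches nothing.
It fails at once if the tub is lifted off its front foot, or its foot comes off the step (front foot more than 15 mm above or below the step's top) (height (world z) of tub_toe above 0.075 m or height (world z) of tub_toe below 0.045 m).
It fails at once if the tub goes right over (tipped beyond 86 degrees) (angle between tub's own z axis and vertical above 1.5 rad).
It fails at once if the tub is let fall or slammed (turning faster than 3 rad/s, as in a free fall from 10 mm) (angular speed of tub above 3 rad/s).
It fails at once if the relay, the screwdriver or the copper bar is pushed more than 30 mm (distance of any of relay, screwdriver, busbar from where it was at the start of the episode above 0.03 m).
Of ins0, ins1, ins2, ins3 only 2 to 4 are there at a start; the rules pass over those that are not, and their reading is None.
Of nut0, nut1, nut2, nut3 only 2 to 4 are there at a start; the rules pass over those that are not, and their reading is None.
At some moment in a run one of ins0, ins1, ins2, ins3 may be knocked a few centimetres aside while the robot is not near it.
Once in a run the grip may slacken for a moment while it holds something.
It also fails if it takes over 210 s, if anything falls off the work surface, if the arm or the gripper's body presses on something with over 40 N, if the wrist force passes 120 N, or if a joint passes its speed limit or range.

ROBOT

A 6-joint arm with a two-finger parallel gripper is mounted at the origin on the work surface. World frame = base frame: x ahead of the robot, y to its left, z up, the work surface at z = 0. Lengths are in m, angles in rad, forces in N, time in s.
With the tool pointing down it reaches from about 0.4 to 0.925 m from the base axis. Payload 3.4 kg.
Tool frame: the origin (TCP) lies at the centre of the arm's flange, where the gripper is bolted on; the fingertips stand 173 mm ahead of it and the grasp point (between the pads) lies 155 mm ahead of it; x points along the fingers, y is the direction in which the jaws open and shut, and the axes are right-handed (so a half turn about x gives the same grasp; the last joint's range is limited). The gripper opens to 85 mm and grips with 20 to 120 N. Pads are 22 mm wide; open, the fingers measure 114 mm over their backs; the gripper's body (76 mm by 85 mm) begins 54 mm behind the grasp point. The pads swing forward as they close: fully open they stand 13 mm farther back than shut.
Start: joints at [1.099, 0.307, 1.506, -0, 1.328, -0.073], TCP at [0.223, 0.53, 0.405] pointing down, gripper open.
Joint ranges: [-3.12, 3.12], [-1.05, 2.28], [0.14, 2.33], [-1.42, 4.57], [0.1, 2.73], [-2.68, 2.68]. Speed limits (rad/s): [2.57, 2.57, 3.14, 3.14, 3.14, 3.14].

INTERFACE

Orientations are given as a unit quaternion [w, x, y, z].
In Python, from cell import ctrl gives the robot as it stands.
- The arm moves only by the shell command python3 -m crank 'ROWS'. ROWS is JSON, a list of rows, each an object with "grip": the gripper command: -1 is shut, 1 is fully open, values between are in proportion; "slide": the shift along the tool's x, y, z in mm, a list of three; "dr": the turn, a rotation vector about the tool's x, y, z in degrees, a list of three. In form: [{"grip": grip, "slide": [x, y, z], "dr": [ax, ay, az]}, ...]. A call has 1 to 20 rows; each row is the pose to reach, as a shift and turn from the pose measured when the call began, along the tool's axes at that moment; what a row does not reach only later rows make up. A row lasts 1/12 s, in which the tool goes at most 41.7 mm and 7.16 degrees, less where a joint would pass 70% of its speed; a pose out of reach is approached as far as the arm can. A call with a gripper value outside its range is refused whole. The fingers move at their own pace and stop on an object; the grip force is fixed at half the most. Time passes only in rows, so rows that repeat a pose let the fingers close. It gives the time, the measured TCP pose, the force and the opening at its end, in the units of the state.
- ctrl.read_state(): the state, without advancing time (a new reading comes with each control period).
- ctrl.get_image(name): name is "side" or "top"; returns the picture (480x640x3 uint8, blue, green, red); there is no depth.
- ctrl.camera_info(name): a dict with "vertical_fov" (degrees; the focal length in pixels is half the picture's height over the tangent of half this angle, whatever the lens; pixels are square), "cx", "cy" (the principal point, pixels), "dist_coeffs" ([k1, k2, p1, p2, k3] as OpenCV has them; the pictures are not rectified), "xyz" and "rotation" of the camera in the world. Camera axes: x right, y up, looking along -z (the intrinsics and any distortion apply to the point x, -y, -z); pixel columns grow to the right and rows downward; lengths in m; the calibration is good to about 2 mm. A picture is of the moment at which its call begins. camera_info takes no time and is no camera call.
- ctrl.close_job(): hands the job in, once; it reports no verdict.
The state is a dict: "time_s": time; "qpos": joint angles; "qvel": joint speeds; "tau": joint torques, N m; "position": TCP position; "orientation": TCP orientation; "force": force on the tool from outside, world axes, zero at the start; "moment": the same for the moment, N m; "grip_width": opening from 0.0 (shut) to 1.0 (fully open).
Only numpy, scipy, OpenCV 4.12 (cv2) and the standard library are available. Lean on these libraries where they do the work, as an engineer would, in place of code of your own. Each camera call takes 0.05 s, during which the arm holds its last target. There are 200 camera calls.

## Working session

There is one attempt and no reset: what is moved stays moved. The work goes in short steps, Python scripts to look and compute and a shell command to move; the robot and the scene stay as the last step left them, time stands still between calls to the robot, and variables do not carry over. Pictures are saved under pics/ and viewed, about 12 in all and at most 16, crops included, and the job is handed in when it is done.

```bash
ls; mkdir -p pics
python3 - <<'E'
from cell import ctrl
import cv2
s=ctrl.read_state();print(s)
for n in("top","side"):
    print(n,ctrl.camera_info(n)); cv2.imwrite(f"pics/{n}0.png",ctrl.get_image(n))
E
```

```text
pics
{'time_s': 0.0, 'qpos': array([ 1.09849101e+00,  3.07552030e-01,  1.50772318e+00, -3.47363684e-05,
        1.32840316e+00, -7.34962717e-02]), 'qvel': array([-9.74460226e-04,  1.23054232e-03, -3.81881997e-04,  1.84168383e-05,
        2.83175292e-04, -1.23071406e-05]), 'tau': array([ 1.80121929e-04, -4.57548702e+01, -2.51921511e+01, -2.24491009e-04,
        1.36538697e-02, -5.13434458e-06]), 'position': array([0.22314316, 0.52953569, 0.40377391]), 'orientation': array([ 0.69290819,  0.13935142,  0.69328274, -0.14077809]), 'force': array([0.3023665 , 0.34778708, 0.12386669]), 'moment': array([ 0.04644381, -0.00762544, -0.03524085]), 'grip_width': 1.0023093994349208}
top {'vertical_fov': 45.84915154136908, 'cx': 303.39022778465016, 'cy': 240.67547843559046, 'dist_coeffs': array([-0.13863745,  0.        ,  0.        ,  0.        ,  0.        ]), 'xyz': array([ 0.37387403, -0.04403839,  1.44646381]), 'rotation': array([ 0.71421584,  0.02410319, -0.03845142, -0.69845276])}
side {'vertical_fov': 57.0712617575445, 'cx': 313.0341653436263, 'cy': 232.9504745412451, 'dist_coeffs': array([0.02697788, 0.        , 0.        , 0.        , 0.        ]), 'xyz': array([ 0.02515383, -0.7094971 ,  0.76793071]), 'rotation': array([ 0.8509696 ,  0.42379072, -0.13557929, -0.27905273])}
```

View pics/top0.png

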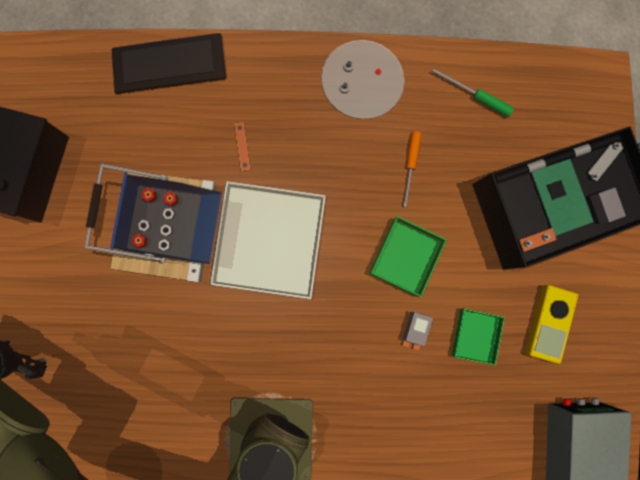

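View pics/side0.png

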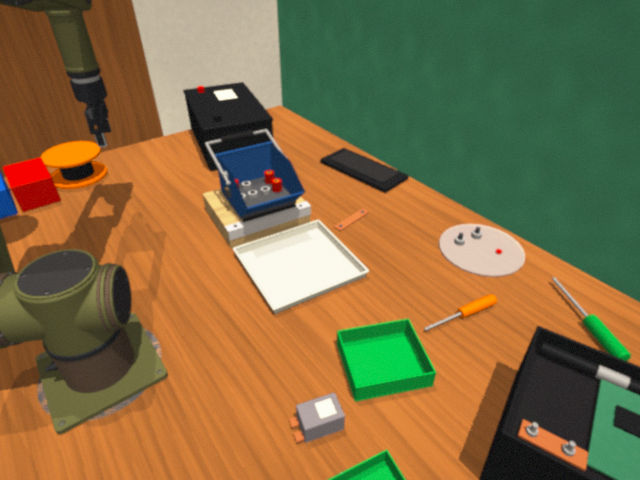

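Candidates: green bins at top px (408,257), larger, and (478,337), smaller; insulators in the tub at (148,195), (170,198) and (139,240), with a red dot on the grey disc at (378,72) not a part. The handle grip is at (95,205), not the black case to its left. I'm measuring these now with a close crop.

```bash
cat > h.py <<'E'
import numpy as np, cv2
from scipy.spatial.transform import Rotation as R
from cell import ctrl
def cam(n):
    c=ctrl.camera_info(n); f=240/np.tan(np.radians(c["vertical_fov"]/2))
    K=np.array([[f,0,c["cx"]],[0,f,c["cy"]],[0,0,1]]); q=c["rotation"]
    return K,c["dist_coeffs"],R.from_quat(np.r_[q[1:],q[0]]).as_matrix(),c["xyz"]
def rays(n,px):
    K,d,M,o=cam(n); u=cv2.undistortPoints(np.array(px,float).reshape(-1,1,2),K,d)[:,0]
    return o,np.c_[u[:,0],-u[:,1],-np.ones(len(u))]@M.T
def plane(n,px,z):
    o,v=rays(n,px); return o+v*((z-o[2])/v[:,2])[:,None]
def proj(n,P):
    K,d,M,o=cam(n); p=(np.atleast_2d(P)-o)@M; p=p*[1,-1,-1]
    return cv2.projectPoints(p,np.zeros(3),np.zeros(3),K,d)[0][:,0]
def tri(pt,ps):
    (a,u),(b,v)=rays("top",[pt]),rays("side",[ps]); u,v=u[0],v[0]
    s=np.linalg.lstsq(np.c_[u,-v],b-a,rcond=None)[0]; p,q=a+s[0]*u,b+s[1]*v
    return (p+q)/2,np.linalg.norm(p-q)
def crop(n,x,y,w,h,k,name):
    im=ctrl.get_image(n); cv2.imwrite(f"pics/{name}.png",cv2.resize(im[y:y+h,x:x+w],None,fx=k,fy=k,interpolation=cv2.INTER_CUBIC)); return im
def state():
    s=ctrl.read_state(); q=s["orientation"]; M=R.from_quat(np.r_[q[1:],q[0]]).as_matrix()
    return s,s["position"],M
def delta(target,Rt=None):
    "grasp-point target (world) -> slide mm, dr deg in tool axes now"
    s,p,M=state(); Rt=M if Rt is None else Rt
    t=np.array(target)-0.155*Rt[:,0]
    return np.round((M.T@(t-p))*1000,1), np.round(np.degrees(R.from_matrix(M.T@Rt).as_rotvec()),2)
E
python3 - <<'E'
from h import *
np.set_printoptions(precision=4,suppress=True)
t=cv2.imread("pics/top0.png");s=cv2.imread("pics/side0.png")
cv2.imwrite("pics/c0.png",np.hstack([cv2.resize(t[150:300,70:230],None,fx=2.5,fy=2.5,interpolation=2),cv2.resize(s[120:270,180:340],None,fx=2.5,fy=2.5,interpolation=2)]))
def quad(m):
    c=max(cv2.findContours(m.astype(np.uint8),0,2)[0],key=cv2.contourArea); return cv2.boxPoints(cv2.minAreaRect(c))
hsv=cv2.cvtColor(t,cv2.COLOR_BGR2HSV); H,S,V=cv2.split(hsv)
g=(H>50)&(H<75)&(S>120); g2=g.copy(); g[:,450:]=0; g[:200]=0
b=plane("top",quad(g),.045); print("bin",b[:,:2],b.mean(0),np.linalg.norm(b[1]-b[0]),np.linalg.norm(b[2]-b[1]))
g2[:300]=0; g2[:,:450]=0;g2[:,510:]=0
b=plane("top",quad(g2),.045); print("small",np.linalg.norm(b[1]-b[0]),np.linalg.norm(b[2]-b[1]))
p=plane("top",[(226,182),(325,195),(312,298),(211,284)],.022); print("pan",p[:,:2],p.mean(0),[np.linalg.norm(p[i]-p[i-1]) for i in range(4)])
print("grip",plane("top",[(99,184),(91,228)],.171))
o=(H>3)&(H<18)&(S>220)
print("bystanders",plane("top",[(414,150),(408,205),(242,146),(418,330),(240,124),(245,168)],.01))
print("robot tcp px",state()[2])
E
```

```text
bin [[ 0.4206 -0.2359]
 [ 0.5667 -0.3016]
 [ 0.5103 -0.4323]
 [ 0.3644 -0.3648]] [ 0.4655 -0.3337  0.045 ] 0.16017371326109928 0.14231180207177976
small 0.12130369375384517 0.11479835202225529
pan [[ 0.646   0.1287]
 [ 0.6185 -0.1241]
 [ 0.3571 -0.0962]
 [ 0.3862  0.1576]] [0.502  0.0165 0.022 ] [np.float64(0.26137401619434164), np.float64(0.2542636233120809), np.float64(0.2628491236590527), np.float64(0.2555006028138332)]
grip [[0.6076 0.4054 0.171 ]
 [0.5052 0.4182 0.171 ]]
bystanders [[ 0.7462 -0.3558  0.01  ]
 [ 0.6003 -0.3398  0.01  ]
 [ 0.7439  0.0923  0.01  ]
 [ 0.2806 -0.3679  0.01  ]
 [ 0.8026  0.0997  0.01  ]
 [ 0.686   0.0825  0.01  ]]
robot tcp px [[-0.0008  0.3884  0.9215]
 [-0.0016  0.9215 -0.3884]
 [-1.     -0.0018 -0.0001]]
```

View pics/c0.png

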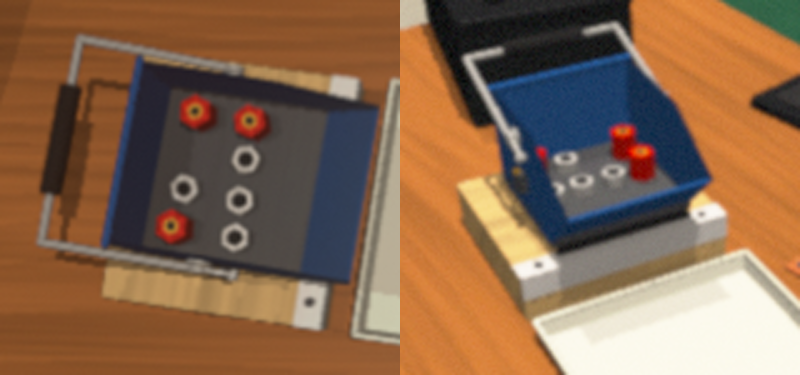

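The crop shows three red insulators and four nuts in the tub. The grip is at crop (60,140), i.e. top px (94,206). The bin at (408,257) measures 160x142, so it is the right one; the other is 121x115. Next I triangulate the handle and the tub.

Run:
```python
from h import *
np.set_printoptions(precision=4,suppress=True)
T=lambda x,y:(70+x/2.5,150+y/2.5); S=lambda x,y:(180+(x-400)/2.5,120+y/2.5)
for n,a,b in [("nearcorner",T(40,242),S(468,60)),("farcorner",T(80,40),S(615,27)),("grip",T(60,139),S(545,41)),("nearpivot",T(232,274),S(520,156)),
 ("lipfar",T(379,105),S(708,181)),("lipnear",T(350,283),S(557,238)),("backfar",T(140,60),S(630,57)),("backnear",T(106,247),S(492,90))]:
    print(n,*tri(a,b))
print(plane("top",[T(140,60),T(106,247)],.191)); print(plane("top",[T(379,105),T(350,283)],.139)); print("nose",plane("top",[T(358,78),T(323,328)],.06), plane("top",[T(103,296)],.06))
```

```text
nearcorner [0.4619 0.413  0.207 ] 0.005882422000517407
farcorner [0.6438 0.3872 0.2079] 0.004097276950896738
grip [0.554  0.3987 0.2103] 0.005830096237435737
nearpivot [0.4386 0.2481 0.1667] 0.00299332737655512
lipfar [0.5988 0.1247 0.1381] 0.0025420644637922252
lipnear [0.43   0.1496 0.1199] 0.00873925568155004
backfar [0.6302 0.3349 0.1925] 0.0060621659820396835
backnear [0.4608 0.3566 0.1926] 0.007934683644065806
[[0.6279 0.3369 0.191 ]
 [0.4574 0.3589 0.191 ]]
[[0.5997 0.1239 0.139 ]
 [0.433  0.1449 0.139 ]]
nose [[0.6401 0.156  0.06  ]
 [0.392  0.1814 0.06  ]] [[0.4176 0.4016 0.06  ]]
```

```bash
cat >> h.py <<'E'
TX=np.array([.125,.992,0]);TX/=np.linalg.norm(TX)
RT=np.c_[[0,0,-1],TX,np.cross([0,0,-1],TX)]
E
python3 - <<'E'
from h import *
print(delta([.551,.399,.30],RT), delta([.551,.399,.21],RT)); print(state()[0]["force"])
E
```

```text
(array([-51.2,   6.9, 352.8]), array([-15.67,  -0.02,   0.1 ])) (array([ 38.8,   7. , 352.8]), array([-15.67,  -0.02,   0.1 ]))
[-0.65307588 -0.63398105  0.45060667]
```

```bash
python3 -m crank '[{"grip":0.2,"slide":[-50,0,30],"dr":[-4,0,0]},{"grip":0.2,"slide":[-51,2,65],"dr":[-8,0,0]},{"grip":0.2,"slide":[-51,3,100],"dr":[-12,0,0]},{"grip":0.2,"slide":[-51,4,135],"dr":[-15.7,0,0]},{"grip":0.2,"slide":[-51,5,170],"dr":[-15.7,0,0.1]},{"grip":0.2,"slide":[-51,6,205],"dr":[-15.7,0,0.1]},{"grip":0.2,"slide":[-51,7,240],"dr":[-15.7,0,0.1]},{"grip":0.2,"slide":[-51,7,275],"dr":[-15.7,0,0.1]},{"grip":0.2,"slide":[-51,7,310],"dr":[-15.7,0,0.1]},{"grip":0.2,"slide":[-51,7,340],"dr":[-15.7,0,0.1]},{"grip":0.2,"slide":[-51,7,353],"dr":[-15.7,0,0.1]},{"grip":0.2,"slide":[-51,7,353],"dr":[-15.7,0,0.1]},{"grip":0.2,"slide":[-51,7,353],"dr":[-15.7,0,0.1]}]'
python3 - <<'E'
from h import *
print(delta([.551,.399,.21],RT))
a=ctrl.get_image("top")[130:280,50:210];b=ctrl.get_image("side")[60:210,160:320]
cv2.imwrite("pics/c1.png",np.hstack([cv2.resize(i,None,fx=2.5,fy=2.5,interpolation=2) for i in (a,b)]))
E
```

```text
time_s: 1.18
position: [0.5512, 0.3988, 0.4539]
orientation: [0.705, 0.044, 0.707, -0.045]
force: [0.3, 0.5, 0.2]
grip_width: 0.602
(array([88.9,  0.2, -0. ]), array([-0.04, -0.15,  0.03]))
```

View pics/c1.png

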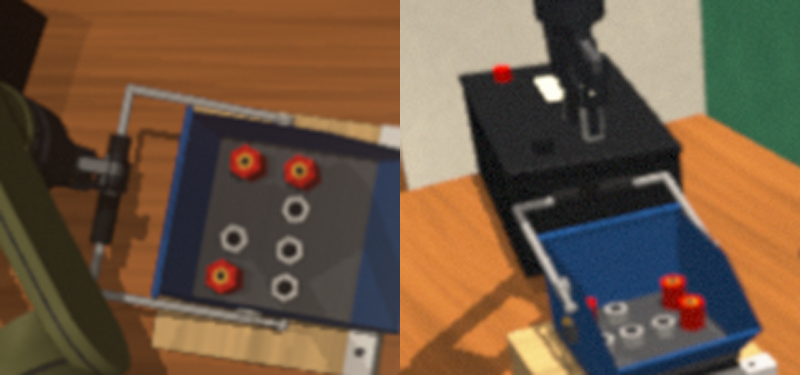

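The fingers stand over the grip (crop (112,165) top, (595,110) side). I descend and close.

```bash
python3 -m crank '[{"grip":0.2,"slide":[30,0,0],"dr":[0,0,0]},{"grip":0.2,"slide":[60,0,0],"dr":[0,0,0]},{"grip":0.2,"slide":[80,0,0],"dr":[0,0,0]},{"grip":0.2,"slide":[89,0,0],"dr":[0,0,0]},{"grip":0.2,"slide":[89,0,0],"dr":[0,0,0]},{"grip":-0.4,"slide":[89,0,0],"dr":[0,0,0]},{"grip":-0.6,"slide":[89,0,0],"dr":[0,0,0]},{"grip":-0.8,"slide":[89,0,0],"dr":[0,0,0]},{"grip":-1,"slide":[89,0,0],"dr":[0,0,0]},{"grip":-1,"slide":[89,0,0],"dr":[0,0,0]},{"grip":-1,"slide":[89,0,0],"dr":[0,0,0]}]'
python3 - <<'E'
from h import *
s,p,M=state(); g=p+.155*M[:,0]; print("g",g,s["force"],s["grip_width"])
O=np.array([.5325,.2645,.171]); d=g-O; a=np.arctan2(d[2],d@TX); print("a",a,"r",np.hypot(d[2],d@TX))
# arc in tool x(down),y(back) increments from here for a few angles
r=140
for t in np.arange(round(a,2),1.621,.09): print(round(t,2),np.round(-r*(np.sin(t)-np.sin(a)),0),np.round(r*(np.cos(t)-np.cos(a)),0))
E
```

```text
time_s: 2.2
position: [0.55, 0.4014, 0.368]
orientation: [0.706, 0.046, 0.705, -0.042]
force: [-0.9, 6.0, 1.4]
grip_width: 0.212
g [0.55024811 0.40226572 0.21304929] [-0.8796562   6.00984353  1.41595419] 0.21213951948716864
a 0.2939526786814941 r 0.14512885322558816
0.29 1.0 0.0
0.38 -11.0 -4.0
0.47 -23.0 -9.0
0.56 -34.0 -15.0
0.65 -44.0 -23.0
0.74 -54.0 -31.0
0.83 -63.0 -40.0
0.92 -71.0 -49.0
1.01 -78.0 -60.0
1.1 -84.0 -70.0
1.19 -89.0 -82.0
1.28 -94.0 -94.0
1.37 -97.0 -106.0
1.46 -99.0 -119.0
1.55 -99.0 -131.0
```

```bash
python3 -m crank '[{"grip":-1,"slide":[-11,-4,0],"dr":[0,0,0]},{"grip":-1,"slide":[-23,-9,0],"dr":[0,0,0]},{"grip":-1,"slide":[-34,-15,0],"dr":[0,0,0]},{"grip":-1,"slide":[-44,-23,0],"dr":[0,0,0]},{"grip":-1,"slide":[-54,-31,0],"dr":[0,0,0]},{"grip":-1,"slide":[-63,-40,0],"dr":[0,0,0]},{"grip":-1,"slide":[-71,-49,0],"dr":[0,0,0]},{"grip":-1,"slide":[-78,-60,0],"dr":[0,0,0]},{"grip":-1,"slide":[-84,-70,0],"dr":[0,0,0]},{"grip":-1,"slide":[-84,-70,0],"dr":[0,0,0]},{"grip":-1,"slide":[-84,-70,0],"dr":[0,0,0]}]'
python3 - <<'E'
from h import *
s,p,M=state(); g=p+.155*M[:,0]; print("g",g,s["force"],s["moment"],s["grip_width"])
O=np.array([.5325,.2645,.171]); d=g-O; a=np.arctan2(d[2],d@TX); print("a",a,"r",np.hypot(d[2],d@TX))
E
```

```text
time_s: 3.12
position: [0.5404, 0.3309, 0.4554]
orientation: [0.707, 0.047, 0.705, -0.041]
force: [-4.9, 3.6, 8.5]
grip_width: 0.212
g [0.5409461  0.33235528 0.30044935] [-4.85531532  3.63812026  8.54116602] [ 0.6007666   0.70208061 -0.05074568] 0.21159871120982152
a 1.0848217926877888 r 0.14639945144272673
```

```bash
python3 -m crank '[{"grip":-1,"slide":[-3,-7,0],"dr":[0,0,0]},{"grip":-1,"slide":[-6,-13,0],"dr":[0,0,0]},{"grip":-1,"slide":[-9,-20,0],"dr":[0,0,0]},{"grip":-1,"slide":[-11,-27,0],"dr":[0,0,0]},{"grip":-1,"slide":[-13,-34,0],"dr":[0,0,0]},{"grip":-1,"slide":[-14,-40,0],"dr":[0,0,0]},{"grip":-1,"slide":[-15,-47,0],"dr":[0,0,0]},{"grip":-1,"slide":[-15,-54,0],"dr":[0,0,0]},{"grip":-1,"slide":[-16,-61,0],"dr":[0,0,0]},{"grip":-1,"slide":[-16,-67,0],"dr":[0,0,0]},{"grip":-1,"slide":[-16,-68,0],"dr":[0,0,0]},{"grip":-1,"slide":[-16,-68,0],"dr":[0,0,0]},{"grip":-1,"slide":[-16,-68,0],"dr":[0,0,0]},{"grip":-1,"slide":[-16,-68,0],"dr":[0,0,0]}]'
python3 - <<'E'
from h import *
s,p,M=state(); g=p+.155*M[:,0]; print("g",g,s["force"],s["moment"],s["grip_width"])
O=np.array([.5325,.2645,.171]); d=g-O; a=np.arctan2(d[2],d@TX); print("a",a,"r",np.hypot(d[2],d@TX),d@TX)
a=ctrl.get_image("top")[130:280,70:230];b=ctrl.get_image("side")[100:250,180:340]
cv2.imwrite("pics/c2.png",np.hstack([cv2.resize(i,None,fx=2.5,fy=2.5,interpolation=2) for i in (a,b)]))
E
```

```text
time_s: 4.28
position: [0.5314, 0.2629, 0.4712]
orientation: [0.707, 0.048, 0.705, -0.041]
force: [-5.2, 1.6, 3.7]
grip_width: 0.215
g [0.53181305 0.26435425 0.31619038] [-5.23482196  1.62349286  3.72026169] [ 0.34382219  0.8221286  -0.01814678] 0.21507384140259558
a 1.5723837923156099 r 0.14519056197884314 -0.00023048491426891135
```

View pics/c2.png

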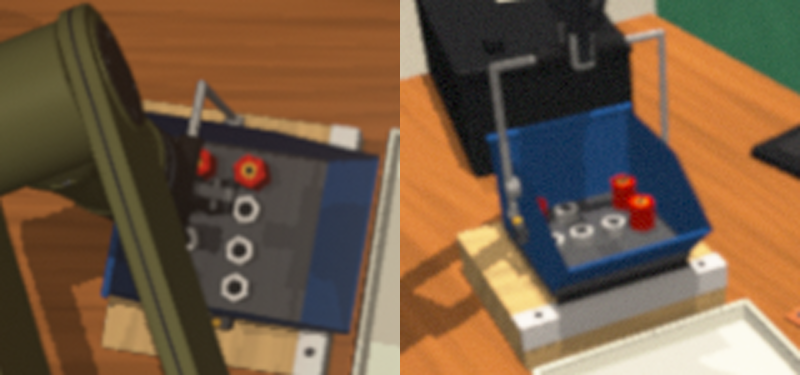

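The side view shows the handle nearly vertical (corners at (497,65) and (660,35)) with the tub flat. I nudge it against its stop to be sure it's seated.

```bash
python3 -m crank '[{"grip":-1,"slide":[0,-2,0],"dr":[0,0,0]},{"grip":-1,"slide":[0,-4,0],"dr":[0,0,0]},{"grip":-1,"slide":[0,-5,0],"dr":[0,0,0]},{"grip":-1,"slide":[0,-5,0],"dr":[0,0,0]},{"grip":-1,"slide":[0,-5,0],"dr":[0,0,0]},{"grip":-1,"slide":[0,-5,0],"dr":[0,0,0]}]'
python3 - <<'E'
from h import *
s,p,M=state(); g=p+.155*M[:,0]; print("g",g,s["force"])
# handle direction check: grip top px & arc for rocking from current grip
toe=np.array([.5226,.186,.06]); d=g-toe; print(d@TX,d[2])
x0,z0=d@TX,d[2]; r=np.hypot(x0,z0); ph=np.arctan2(z0,x0); print(r,np.degrees(ph))
for t in range(0,75,3):
    A=ph+np.radians(t); print(t,np.round(-(r*np.sin(A)-z0)*1000),np.round((r*np.cos(A)-x0)*1000))
E
```

```text
time_s: 4.88
position: [0.5308, 0.2595, 0.4719]
orientation: [0.707, 0.049, 0.705, -0.038]
force: [-3.5, 8.5, 1.7]
grip_width: 0.213
g [0.53149587 0.26188717 0.31693019] [-3.45572394  8.48875092  1.68001898]
0.07640394136111454 0.2569301928280045
0.2680497831413937 73.43897645665186
0 -0.0 0.0
3 -4.0 -14.0
6 -7.0 -27.0
9 -9.0 -41.0
12 -10.0 -55.0
15 -11.0 -69.0
18 -11.0 -83.0
21 -10.0 -97.0
24 -9.0 -111.0
27 -7.0 -125.0
30 -4.0 -139.0
33 -0.0 -152.0
36 4.0 -166.0
39 9.0 -179.0
42 15.0 -192.0
45 21.0 -204.0
48 28.0 -216.0
51 36.0 -228.0
54 44.0 -239.0
57 53.0 -250.0
60 62.0 -261.0
63 72.0 -271.0
66 83.0 -280.0
69 94.0 -289.0
72 105.0 -297.0
```

```bash
python3 -m crank '[{"grip":-1,"slide":[-4,-14,0],"dr":[0,0,0]},{"grip":-1,"slide":[-7,-27,0],"dr":[0,0,0]},{"grip":-1,"slide":[-9,-41,0],"dr":[0,0,0]},{"grip":-1,"slide":[-10,-55,0],"dr":[0,0,0]},{"grip":-1,"slide":[-11,-69,0],"dr":[0,0,0]},{"grip":-1,"slide":[-11,-83,0],"dr":[0,0,0]},{"grip":-1,"slide":[-10,-97,0],"dr":[0,0,0]},{"grip":-1,"slide":[-9,-111,0],"dr":[0,0,0]},{"grip":-1,"slide":[-7,-125,0],"dr":[0,0,0]},{"grip":-1,"slide":[-7,-125,0],"dr":[0,0,0]},{"grip":-1,"slide":[-7,-125,0],"dr":[0,0,0]}]'
python3 - <<'E'
from h import *
s,p,M=state(); g=p+.155*M[:,0]; print("g",g,s["force"],s["grip_width"]); print(M)
toe=np.array([.5226,.186,.06]); d=g-toe; x0,z0=d@TX,d[2]; r=np.hypot(x0,z0); ph=np.arctan2(z0,x0); print(r,np.degrees(ph))
for t in range(0,50,3):
    A=ph+np.radians(t); print(t,np.round(-(.266*np.sin(A)-z0)*1000),np.round((.266*np.cos(A)-x0)*1000))
a=ctrl.get_image("top")[130:280,90:250];b=ctrl.get_image("side")[100:250,180:340]
cv2.imwrite("pics/c3.png",np.hstack([cv2.resize(i,None,fx=2.5,fy=2.5,interpolation=2) for i in (a,b)]))
E
```

```text
time_s: 5.8
position: [0.5149, 0.1351, 0.4773]
orientation: [0.707, 0.05, 0.705, -0.038]
force: [-4.5, 4.6, 3.6]
grip_width: 0.209
g [0.5154271  0.13768105 0.3223585 ] [-4.54000048  4.61848474  3.62899289] 0.20926874297477463
[[ 0.00353287  0.12486965  0.99216687]
 [ 0.01680324  0.99202556 -0.1249117 ]
 [-0.99985257  0.01711292  0.00140648]]
0.2668651322708841 100.54461364421091
0 1.0 0.0
3 4.0 -13.0
6 7.0 -27.0
9 12.0 -40.0
12 17.0 -53.0
15 22.0 -66.0
18 29.0 -78.0
21 36.0 -90.0
24 43.0 -102.0
27 51.0 -113.0
30 60.0 -124.0
33 70.0 -134.0
36 79.0 -144.0
39 90.0 -154.0
42 101.0 -162.0
45 112.0 -170.0
48 124.0 -178.0
```

View pics/c3.png

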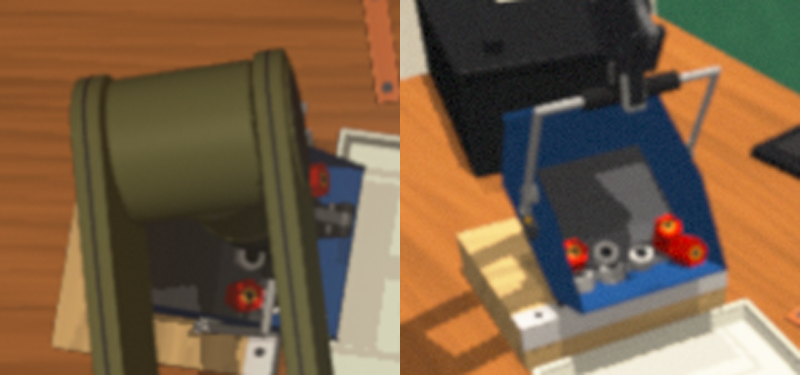

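The tub is tipped about 27°, the handle holds, and all pieces have slid to the foot of the lip (side crop (570-700,230-280)). I continue.

```bash
python3 -m crank '[{"grip":-1,"slide":[4,-13,0],"dr":[0,0,0]},{"grip":-1,"slide":[7,-27,0],"dr":[0,0,0]},{"grip":-1,"slide":[11,-40,0],"dr":[0,0,0]},{"grip":-1,"slide":[16,-53,0],"dr":[0,0,0]},{"grip":-1,"slide":[21,-66,0],"dr":[0,0,0]},{"grip":-1,"slide":[28,-78,0],"dr":[0,0,0]},{"grip":-1,"slide":[34,-90,0],"dr":[0,0,0]},{"grip":-1,"slide":[41,-102,0],"dr":[0,0,0]},{"grip":-1,"slide":[49,-113,0],"dr":[0,0,0]},{"grip":-1,"slide":[53,-119,0],"dr":[0,0,0]},{"grip":-1,"slide":[58,-124,0],"dr":[0,0,0]},{"grip":-1,"slide":[63,-129,0],"dr":[0,0,0]},{"grip":-1,"slide":[68,-134,0],"dr":[0,0,0]},{"grip":-1,"slide":[72,-139,0],"dr":[0,0,0]},{"grip":-1,"slide":[77,-144,0],"dr":[0,0,0]},{"grip":-1,"slide":[77,-144,0],"dr":[0,0,0]},{"grip":-1,"slide":[77,-144,0],"dr":[0,0,0]}]'
python3 - <<'E'
from h import *
s,p,M=state(); g=p+.155*M[:,0]; print("g",g,s["force"],s["grip_width"])
toe=np.array([.5226,.186,.06]); d=g-toe; x0,z0=d@TX,d[2]; r=np.hypot(x0,z0); ph=np.arctan2(z0,x0); print(r,np.degrees(ph)-73.4)
for t in (2,4,6,8,10):
    A=ph+np.radians(t); print(t,np.round(-(r*np.sin(A)-z0)*1000),np.round((r*np.cos(A)-x0)*1000))
a=ctrl.get_image("top")[150:300,150:350];b=ctrl.get_image("side")[150:300,180:380]
cv2.imwrite("pics/c4.png",np.hstack([cv2.resize(i,None,fx=2,fy=2,interpolation=2) for i in (a,b)]))
E
```

```text
time_s: 7.32
position: [0.4973, -0.0068, 0.3975]
orientation: [0.706, 0.049, 0.705, -0.039]
force: [-4.9, -2.5, 3.9]
grip_width: 0.213
g [ 0.49770584 -0.00444329  0.24254381] [-4.94907426 -2.5448511   3.87729482] 0.21268502760481936
0.26497134475576534 63.05539746266902
2 7.0 -6.0
4 14.0 -12.0
6 21.0 -18.0
8 29.0 -24.0
10 36.0 -29.0
```

View pics/c4.png

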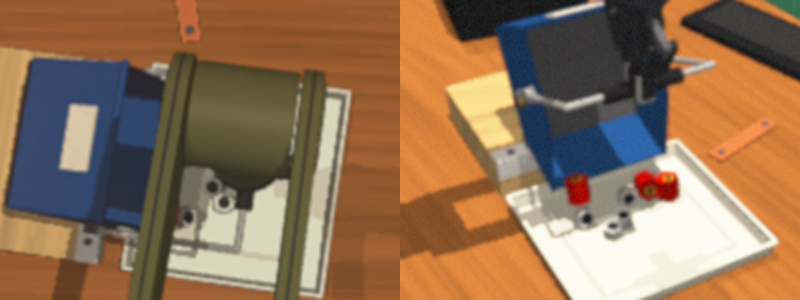

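Everything appears to be in the pan: three reds at side crop (577,190), (647,185) and (667,187), and about four nuts. I tip 3° further, hold, and check close.

```bash
python3 -m crank '[{"grip":-1,"slide":[4,-3,0],"dr":[0,0,0]},{"grip":-1,"slide":[7,-6,0],"dr":[0,0,0]},{"grip":-1,"slide":[10,-9,0],"dr":[0,0,0]},{"grip":-1,"slide":[10,-9,0],"dr":[0,0,0]},{"grip":-1,"slide":[10,-9,0],"dr":[0,0,0]},{"grip":-1,"slide":[10,-9,0],"dr":[0,0,0]}]'
python3 - <<'E'
from h import *
s,p,M=state(); g=p+.155*M[:,0]; print("g",g,s["force"],s["grip_width"]); print(M)
toe=np.array([.5226,.186,.06]); d=g-toe; x0,z0=d@TX,d[2]; r=np.hypot(x0,z0); ph=np.arctan2(z0,x0); print(r,np.degrees(ph)-73.4)
for t in range(0,70,3):
    A=ph-np.radians(t); print(t,np.round(-(r*np.sin(A)-z0)*1000),np.round((r*np.cos(A)-x0)*1000))
crop("side",230,190,140,110,5,"c5")
E
```

```text
time_s: 7.92
position: [0.4965, -0.0155, 0.3877]
orientation: [0.707, 0.049, 0.705, -0.039]
force: [-2.9, -1.5, 2.5]
grip_width: 0.204
g [ 0.49709054 -0.01310411  0.2327529 ] [-2.92463586 -1.51432048  2.51208821] 0.20410988086388587
[[ 0.00351257  0.12400938  0.99227483]
 [ 0.01515603  0.99216037 -0.12404873]
 [-0.99987897  0.01547468  0.00160554]]
0.2648330925409748 65.88411436875862
0 -0.0 0.0
3 -10.0 9.0
6 -20.0 19.0
9 -29.0 29.0
12 -38.0 40.0
15 -46.0 52.0
18 -54.0 63.0
21 -60.0 75.0
24 -67.0 88.0
27 -72.0 100.0
30 -77.0 113.0
33 -81.0 126.0
36 -85.0 140.0
39 -88.0 153.0
42 -90.0 167.0
45 -91.0 181.0
48 -92.0 195.0
51 -92.0 209.0
54 -91.0 223.0
57 -90.0 236.0
60 -87.0 250.0
63 -85.0 264.0
66 -81.0 277.0
69 -77.0 290.0
```

View pics/c5.png

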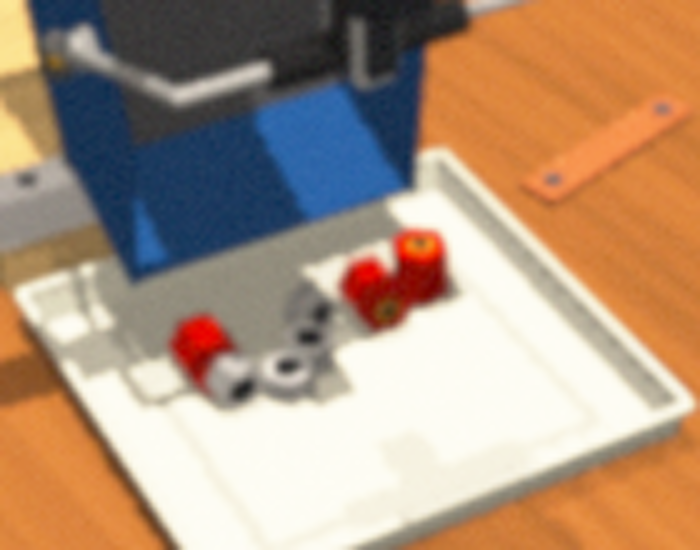

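All 7 pieces lie in the pan (reds at crop (200,345), (370,290), (418,265); nuts at (230,380), (287,370), (310,330), (310,300)). The tub floor and lip are empty, so I let it back down.

```bash
python3 -m crank '[{"grip":-1,"slide":[-5,4,0],"dr":[0,0,0]},{"grip":-1,"slide":[-10,9,0],"dr":[0,0,0]},{"grip":-1,"slide":[-20,19,0],"dr":[0,0,0]},{"grip":-1,"slide":[-29,29,0],"dr":[0,0,0]},{"grip":-1,"slide":[-38,40,0],"dr":[0,0,0]},{"grip":-1,"slide":[-45,52,0],"dr":[0,0,0]},{"grip":-1,"slide":[-53,63,0],"dr":[0,0,0]},{"grip":-1,"slide":[-59,75,0],"dr":[0,0,0]},{"grip":-1,"slide":[-66,88,0],"dr":[0,0,0]},{"grip":-1,"slide":[-71,100,0],"dr":[0,0,0]},{"grip":-1,"slide":[-75,113,0],"dr":[0,0,0]},{"grip":-1,"slide":[-79,126,0],"dr":[0,0,0]},{"grip":-1,"slide":[-83,140,0],"dr":[0,0,0]},{"grip":-1,"slide":[-86,153,0],"dr":[0,0,0]},{"grip":-1,"slide":[-88,167,0],"dr":[0,0,0]},{"grip":-1,"slide":[-88,174,0],"dr":[0,0,0]},{"grip":-1,"slide":[-88,180,0],"dr":[0,0,0]},{"grip":-1,"slide":[-88,180,0],"dr":[0,0,0]}]'
python3 - <<'E'
from h import *
s,p,M=state(); g=p+.155*M[:,0]; print("g",g,s["force"],s["grip_width"]); print(M)
toe=np.array([.5226,.186,.06]); d=g-toe; x0,z0=d@TX,d[2]; r=np.hypot(x0,z0); ph=np.arctan2(z0,x0); print(r,np.degrees(ph)-73.4)
for t in range(0,28,2):
    A=ph-np.radians(t); print(t,np.round(-(r*np.sin(A)-z0)*1000),np.round((r*np.cos(A)-x0)*1000))
E
```

```text
time_s: 9.47
position: [0.5185, 0.1654, 0.4814]
orientation: [0.708, 0.051, 0.704, -0.036]
force: [-6.5, 4.9, 12.2]
grip_width: 0.212
g [0.51961275 0.16862259 0.32641948] [-6.52562651  4.93587708 12.20448231] 0.21246541729166812
[[ 0.00708797  0.12149381  0.99256688]
 [ 0.02095914  0.99235572 -0.12161763]
 [-0.99975521  0.02166537  0.00448738]]
0.26700114376723494 20.38265082736845
0 -0.0 -0.0
2 -0.0 9.0
4 -1.0 19.0
6 -0.0 28.0
8 0.0 37.0
10 1.0 47.0
12 2.0 56.0
14 4.0 65.0
16 5.0 74.0
18 8.0 83.0
20 10.0 92.0
22 13.0 101.0
24 16.0 110.0
26 19.0 119.0
```

```bash
python3 -m crank '[{"grip":-1,"slide":[0,9,0],"dr":[0,0,0]},{"grip":-1,"slide":[0,19,0],"dr":[0,0,0]},{"grip":-1,"slide":[0,28,0],"dr":[0,0,0]},{"grip":-1,"slide":[1,37,0],"dr":[0,0,0]},{"grip":-1,"slide":[2,47,0],"dr":[0,0,0]},{"grip":-1,"slide":[3,56,0],"dr":[0,0,0]},{"grip":-1,"slide":[5,65,0],"dr":[0,0,0]},{"grip":-1,"slide":[6,70,0],"dr":[0,0,0]},{"grip":-1,"slide":[7,75,0],"dr":[0,0,0]},{"grip":-1,"slide":[8,79,0],"dr":[0,0,0]},{"grip":-1,"slide":[10,83,0],"dr":[0,0,0]},{"grip":-1,"slide":[11,86,0],"dr":[0,0,0]},{"grip":-1,"slide":[11,89,0],"dr":[0,0,0]},{"grip":-1,"slide":[12,92,0],"dr":[0,0,0]},{"grip":-1,"slide":[12,95,0],"dr":[0,0,0]},{"grip":-1,"slide":[12,97,0],"dr":[0,0,0]},{"grip":-1,"slide":[12,97,0],"dr":[0,0,0]},{"grip":-1,"slide":[12,97,0],"dr":[0,0,0]}]'
python3 - <<'E'
from h import *
s,p,M=state(); g=p+.155*M[:,0]; print("g",g,s["force"],s["grip_width"]); print(M)
a=ctrl.get_image("top")[150:300,70:230];b=ctrl.get_image("side")[120:270,180:340]
cv2.imwrite("pics/c6.png",np.hstack([cv2.resize(i,None,fx=2.5,fy=2.5,interpolation=2) for i in (a,b)]))
E
```

```text
time_s: 10.97
position: [0.5301, 0.2624, 0.4713]
orientation: [0.708, 0.051, 0.704, -0.035]
force: [-3.4, 1.5, 1.5]
grip_width: 0.208
g [0.53111285 0.26580083 0.31633412] [-3.37168946  1.4876159   1.51002084] 0.20806282271800225
[[ 0.00627872  0.12117143  0.99261174]
 [ 0.02164111  0.99238236 -0.12128032]
 [-0.99974609  0.0222427   0.00360861]]
```

View pics/c6.png

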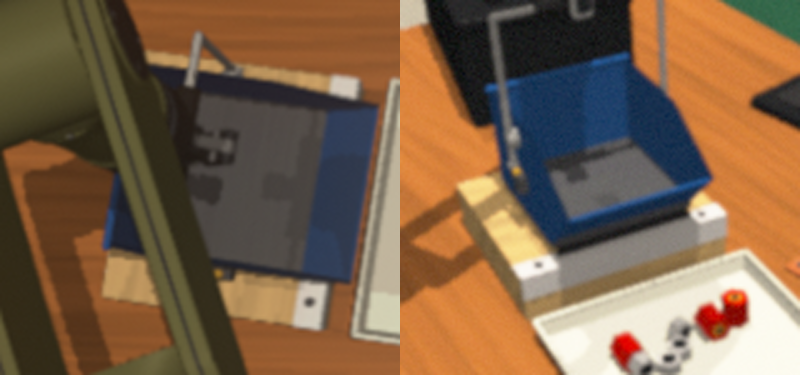

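The tub stands flat and empty, its corners where they were at the start. I fold the handle now, following the arc backward.

```bash
python3 -m crank '[{"grip":-1,"slide":[1,10,0],"dr":[0,0,0]},{"grip":-1,"slide":[2,20,0],"dr":[0,0,0]},{"grip":-1,"slide":[4,30,0],"dr":[0,0,0]},{"grip":-1,"slide":[7,40,0],"dr":[0,0,0]},{"grip":-1,"slide":[12,54,0],"dr":[0,0,0]},{"grip":-1,"slide":[18,66,0],"dr":[0,0,0]},{"grip":-1,"slide":[25,79,0],"dr":[0,0,0]},{"grip":-1,"slide":[33,90,0],"dr":[0,0,0]},{"grip":-1,"slide":[43,100,0],"dr":[0,0,0]},{"grip":-1,"slide":[53,110,0],"dr":[0,0,0]},{"grip":-1,"slide":[65,118,0],"dr":[0,0,0]},{"grip":-1,"slide":[77,126,0],"dr":[0,0,0]},{"grip":-1,"slide":[89,132,0],"dr":[0,0,0]},{"grip":-1,"slide":[103,137,0],"dr":[0,0,0]},{"grip":-1,"slide":[116,140,0],"dr":[0,0,0]},{"grip":-1,"slide":[130,142,0],"dr":[0,0,0]},{"grip":-1,"slide":[136,142,0],"dr":[0,0,0]},{"grip":-1,"slide":[136,142,0],"dr":[0,0,0]}]'
python3 - <<'E'
from h import *
s,p,M=state(); g=p+.155*M[:,0]; print("g",g,s["force"],s["moment"],s["grip_width"]); print(M)
E
```

```text
time_s: 12.57
position: [0.548, 0.4048, 0.3345]
orientation: [0.706, 0.049, 0.705, -0.037]
force: [-3.7, -4.7, -2.7]
grip_width: 0.209
g [0.54826487 0.40724365 0.17947772] [-3.69320923 -4.65419877 -2.71322815] [-0.88560357  0.57953647  0.14184608] 0.20932908021162205
[[ 2.01445474e-03  1.21669780e-01  9.92568590e-01]
 [ 1.59208530e-02  9.92440898e-01 -1.21686439e-01]
 [-9.99871226e-01  1.60476704e-02  6.21405902e-05]]
```

```bash
python3 -m crank '[{"grip":-1,"slide":[3,0,0],"dr":[0,0,0]},{"grip":-1,"slide":[6,0,0],"dr":[0,0,0]},{"grip":-1,"slide":[9,0,0],"dr":[0,0,0]},{"grip":-1,"slide":[11,0,0],"dr":[0,0,0]},{"grip":-1,"slide":[11,0,0],"dr":[0,0,0]}]'
python3 - <<'E'
from h import *
s,p,M=state(); g=p+.155*M[:,0]; print("g",g,s["force"],s["moment"],s["grip_width"])
E
```

```text
time_s: 12.98
position: [0.548, 0.407, 0.3287]
orientation: [0.708, 0.052, 0.704, -0.035]
force: [-10.6, 0.0, 21.2]
grip_width: 0.207
g [0.54901728 0.41065926 0.17375742] [-10.6145275    0.03646214  21.17684005] [0.06997781 1.59303242 0.10923137] 0.20743086630756463
```

At 21 N the handle is against its folded stop. I release, rise, then look at the pan.

```bash
python3 -m crank '[{"grip":-1,"slide":[-3,0,0],"dr":[0,0,0]},{"grip":0.2,"slide":[-3,0,0],"dr":[0,0,0]},{"grip":0.2,"slide":[-3,0,0],"dr":[0,0,0]},{"grip":0.2,"slide":[-3,0,0],"dr":[0,0,0]},{"grip":0.2,"slide":[-3,0,0],"dr":[0,0,0]},{"grip":0.2,"slide":[-20,0,0],"dr":[0,0,0]},{"grip":0.2,"slide":[-50,0,0],"dr":[0,0,0]},{"grip":0.2,"slide":[-85,0,0],"dr":[0,0,0]},{"grip":0.2,"slide":[-120,0,0],"dr":[0,0,0]},{"grip":0.2,"slide":[-120,0,0],"dr":[0,0,0]}]'
python3 - <<'E'
from h import *
np.set_printoptions(precision=4,suppress=True)
print(state()[1],state()[0]["grip_width"])
t=ctrl.get_image("top"); s=ctrl.get_image("side")
cv2.imwrite("pics/c7.png",np.hstack([cv2.resize(t[170:310,80:340],None,fx=2,fy=2,interpolation=2)[:,:],cv2.resize(s[150:290,230:365],None,fx=2,fy=2,interpolation=2)]))
H,S,V=cv2.split(cv2.cvtColor(t,cv2.COLOR_BGR2HSV))
m=(((H<8)|(H>172))&(S>150)&(V>80)).astype(np.uint8)
n,l,st,c=cv2.connectedComponentsWithStats(m)
for i in range(1,n):
    if st[i,4]>15: print(c[i],st[i],plane("top",[c[i]],.022)[0])
E
```

```text
time_s: 13.82
position: [0.549, 0.4053, 0.4572]
orientation: [0.712, 0.055, 0.699, -0.031]
force: [2.2, 0.3, 1.8]
grip_width: 0.6
[0.549  0.4053 0.4572] 0.5995415329456552
[377.9091  71.0909] [376  69   5   5  22] [ 0.9542 -0.2586  0.022 ]
[255.5573 218.4583] [250 205  13  24 192] [0.5542 0.0505 0.022 ]
[249.7395 261.7059] [244 256  13  12 119] [0.4445 0.0619 0.022 ]
[566.72 401.78] [563 399   8   7  50] [ 0.0964 -0.7647  0.022 ]
```

View pics/c7.png

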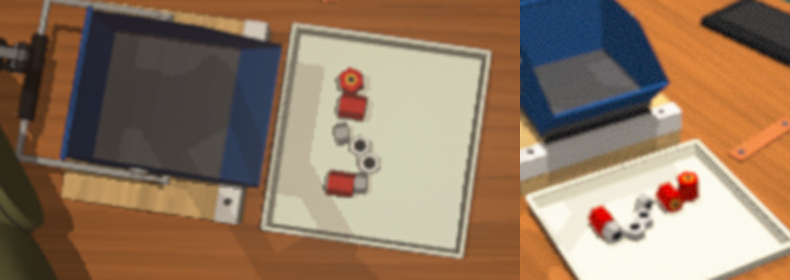

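The handle is folded (grip crop (33,75)). In the pan I see insulator A standing (crop (351,79)), B lying (352,106) and C lying (339,183) with a nut at its right end. Next is a close crop to get their poses.

Run:
```python
from h import *
np.set_printoptions(precision=4,suppress=True)
t=ctrl.get_image("top"); s=ctrl.get_image("side")
cv2.imwrite("pics/c8.png",np.hstack([cv2.resize(t[195:280,225:285],None,fx=7,fy=7,interpolation=2),cv2.resize(s[220:277,260:330],None,fx=5,fy=5,interpolation=2)[:595]] if 0 else [cv2.resize(t[195:280,225:285],(420,595),interpolation=2),cv2.resize(s[215:300,265:325],(350,496),interpolation=2)[:595].copy() if 0 else cv2.resize(s[215:300,265:319],(378,595),interpolation=2)]))
H,S,V=cv2.split(cv2.cvtColor(t,cv2.COLOR_BGR2HSV))
m=(((H<8)|(H>172))&(S>150)&(V>80)).astype(np.uint8); m[:,290:]=0
m[216:217]=0
for c in cv2.findContours(m,0,2)[0]:
    if cv2.contourArea(c)>20:
        r=cv2.minAreaRect(c); b=cv2.boxPoints(r); print(r); P=plane("top",b,.02); print(P[:,:2],P.mean(0))
```

```text
((249.6899871826172, 261.66998291015625), (11.737972259521484, 9.899495124816895), 8.13010311126709)
[[0.434  0.0783]
 [0.4588 0.0755]
 [0.4553 0.0461]
 [0.4305 0.049 ]] [0.4447 0.0622 0.02  ]
((255.8378448486328, 222.4729766845703), (12.001126289367676, 10.850333213806152), 9.462322235107422)
[[0.5327 0.0665]
 [0.5601 0.0628]
 [0.5557 0.0327]
 [0.5284 0.0364]] [0.5442 0.0496 0.02  ]
((255.0, 210.0), (10.0, 10.0), 90.0)
[[0.5885 0.0658]
 [0.5891 0.0404]
 [0.5635 0.0396]
 [0.5629 0.065 ]] [0.576  0.0527 0.02  ]
```

View pics/c8.png

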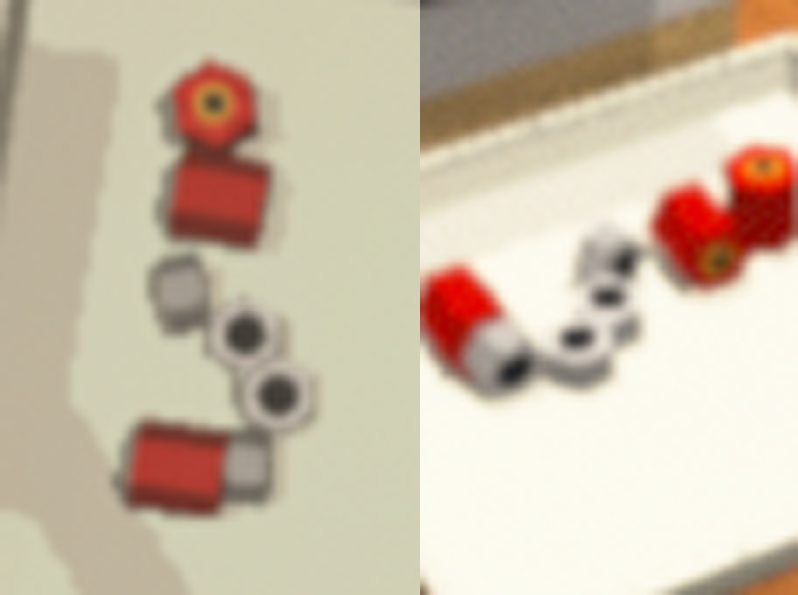

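Run:
```python
from h import *
np.set_printoptions(precision=4,suppress=True)
A=plane("top",[(255.6,209.4)],.035)[0];B=plane("top",[(256.1,223.7)],.022)[0];C=plane("top",[(250.3,262)],.022)[0]
print(A,B,C); print(tri((255.6,209.4),(265+(763-420)/7,215+165/7)))
print(delta([A[0],A[1],.13],RT))
```

```text
[0.5754 0.0502 0.035 ] [0.5408 0.0487 0.022 ] [0.4438 0.0605 0.022 ]
(array([0.576 , 0.0494, 0.038 ]), np.float64(0.0024073697835252095))
(array([ 154.5, -351.5,   70.8]), array([ 0.19,  0.14, -1.32]))
```

```bash
python3 -m crank '[{"grip":0.2,"slide":[0,-35,7],"dr":[0,0,-1.3]},{"grip":0.2,"slide":[0,-70,14],"dr":[0,0,-1.3]},{"grip":0.2,"slide":[0,-105,21],"dr":[0,0,-1.3]},{"grip":0.2,"slide":[0,-140,28],"dr":[0,0,-1.3]},{"grip":0.2,"slide":[0,-175,35],"dr":[0,0,-1.3]},{"grip":0.2,"slide":[0,-210,42],"dr":[0,0,-1.3]},{"grip":0.2,"slide":[0,-245,49],"dr":[0,0,-1.3]},{"grip":0.2,"slide":[0,-280,56],"dr":[0,0,-1.3]},{"grip":0.2,"slide":[10,-315,64],"dr":[0,0,-1.3]},{"grip":0.2,"slide":[30,-345,70],"dr":[0,0,-1.3]},{"grip":0.2,"slide":[65,-351,71],"dr":[0,0,-1.3]},{"grip":0.2,"slide":[100,-351,71],"dr":[0,0,-1.3]},{"grip":0.2,"slide":[135,-351,71],"dr":[0,0,-1.3]},{"grip":0.2,"slide":[154,-351,71],"dr":[0,0,-1.3]},{"grip":0.2,"slide":[154,-351,71],"dr":[0,0,-1.3]},{"grip":0.2,"slide":[154,-351,71],"dr":[0,0,-1.3]}]'
python3 - <<'E'
from h import *
print(state()[1],delta([.5755,.050,.024],RT))
E
```

```text
time_s: 15.35
position: [0.5746, 0.0506, 0.283]
orientation: [0.705, 0.043, 0.707, -0.043]
force: [0.8, 0.3, 0.2]
grip_width: 0.601
[0.57464228 0.05060936 0.28295057] (array([103.9,  -0.5,   1.3]), array([ 0.18, -0.2 ,  0.03]))
```

```bash
python3 -m crank '[{"grip":0.2,"slide":[35,-0.5,1],"dr":[0,0,0]},{"grip":0.2,"slide":[65,-0.5,1],"dr":[0,0,0]},{"grip":0.2,"slide":[88,-0.5,1],"dr":[0,0,0]},{"grip":0.2,"slide":[104,-0.5,1],"dr":[0,0,0]},{"grip":0.2,"slide":[104,-0.5,1],"dr":[0,0,0]},{"grip":-0.2,"slide":[104,-0.5,1],"dr":[0,0,0]},{"grip":-0.4,"slide":[104,-0.5,1],"dr":[0,0,0]},{"grip":-0.6,"slide":[104,-0.5,1],"dr":[0,0,0]},{"grip":-1,"slide":[104,-0.5,1],"dr":[0,0,0]},{"grip":-1,"slide":[104,-0.5,1],"dr":[0,0,0]},{"grip":-1,"slide":[104,-0.5,1],"dr":[0,0,0]},{"grip":-1,"slide":[70,-0.5,1],"dr":[0,0,0]},{"grip":-1,"slide":[35,-0.5,1],"dr":[0,0,0]},{"grip":-1,"slide":[0,-0.5,1],"dr":[0,0,0]},{"grip":-1,"slide":[0,-0.5,1],"dr":[0,0,0]}]'
python3 - <<'E'
from h import *
s=state()[0];print(s["grip_width"],s["force"],delta([.485,-.325,.13],RT),delta([.485,-.325,.068],RT))
E
```

```text
time_s: 16.6
position: [0.5783, 0.0501, 0.2903]
orientation: [0.709, 0.043, 0.702, -0.043]
force: [1.4, 0.5, 0.4]
grip_width: 0.336
0.3364545524202797 [1.4436905  0.52154486 0.39984363] (array([   4.3, -383.7,  -46.9]), array([ 0.18,  0.56, -0.08])) (array([  66.3, -383.7,  -47.5]), array([ 0.18,  0.56, -0.08]))
```

Held (28.6 mm). I carry it to the far end of the bin.

```bash
python3 -m crank '[{"grip":-1,"slide":[0,-38,-3],"dr":[0,0,0]},{"grip":-1,"slide":[0,-76,-6],"dr":[0,0,0]},{"grip":-1,"slide":[0,-114,-9],"dr":[0,0,0]},{"grip":-1,"slide":[0,-152,-12],"dr":[0,0,0]},{"grip":-1,"slide":[0,-190,-15],"dr":[0,0.5,0]},{"grip":-1,"slide":[0,-228,-17],"dr":[0,0.5,0]},{"grip":-1,"slide":[0,-266,-19],"dr":[0,0.5,0]},{"grip":-1,"slide":[0,-304,-20],"dr":[0,0.5,0]},{"grip":-1,"slide":[0,-342,-21],"dr":[0,0.5,0]},{"grip":-1,"slide":[0,-380,-22],"dr":[0,0.5,0]},{"grip":-1,"slide":[0,-407,-22],"dr":[0,0.5,0]},{"grip":-1,"slide":[0,-407,-22],"dr":[0,0.5,0]},{"grip":-1,"slide":[0,-407,-22],"dr":[0,0.5,0]}]'
python3 - <<'E'
from h import *
s=state()[0];print(s["grip_width"],delta([.5065,-.352,.030],RT))
E
```

```text
time_s: 17.68
position: [0.5062, -0.3528, 0.2893]
orientation: [0.706, 0.045, 0.705, -0.044]
force: [0.0, 0.8, -0.4]
grip_width: 0.34
0.33994331422617874 (array([1.043e+02, 7.000e-01, 1.000e-01]), array([-0.  ,  0.07, -0.09]))
```

```bash
python3 -m crank '[{"grip":-1,"slide":[35,0,0],"dr":[0,0,0]},{"grip":-1,"slide":[70,0,0],"dr":[0,0,0]},{"grip":-1,"slide":[92,0,0],"dr":[0,0,0]},{"grip":-1,"slide":[104,0,0],"dr":[0,0,0]},{"grip":-1,"slide":[104,0,0],"dr":[0,0,0]},{"grip":-0.1,"slide":[104,0,0],"dr":[0,0,0]},{"grip":-0.1,"slide":[104,0,0],"dr":[0,0,0]},{"grip":-0.1,"slide":[104,0,0],"dr":[0,0,0]},{"grip":-0.1,"slide":[70,0,0],"dr":[0,0,0]},{"grip":0.2,"slide":[35,0,0],"dr":[0,0,0]},{"grip":0.2,"slide":[0,0,0],"dr":[0,0,0]},{"grip":0.2,"slide":[0,0,0],"dr":[0,0,0]}]'
python3 - <<'E'
from h import *
np.set_printoptions(precision=4,suppress=True)
t=ctrl.get_image("top");H,S,V=cv2.split(cv2.cvtColor(t,cv2.COLOR_BGR2HSV))
m=(((H<8)|(H>172))&(S>150)&(V>80)).astype(np.uint8)
n,l,st,c=cv2.connectedComponentsWithStats(m)
for i in range(1,n):
    if st[i,4]>15: print(c[i],st[i],plane("top",[c[i]],.022)[0])
print(delta([.5408,.0487,.13],RT))
E
```

```text
time_s: 18.68
position: [0.5086, -0.3546, 0.298]
orientation: [0.711, 0.042, 0.701, -0.047]
force: [0.9, -1.4, 0.7]
grip_width: 0.603
[377.9091  71.0909] [376  69   5   5  22] [ 0.9542 -0.2586  0.022 ]
[255.7193 224.7456] [250 220  13  11 114] [0.5382 0.0496 0.022 ]
[249.7931 261.6724] [244 257  13  11 116] [0.4446 0.0618 0.022 ]
[566.6863 401.8431] [563 399   8   7  51] [ 0.0963 -0.7646  0.022 ]
(array([  8.2, 403.7, -17.8]), array([0.01, 0.66, 0.27]))
```

B shifted about 3 mm, so I aim at (.538,.049).

```bash
python3 -m crank '[{"grip":0.2,"slide":[0,38,-2],"dr":[0,0.6,0.3]},{"grip":0.2,"slide":[0,76,-4],"dr":[0,0.6,0.3]},{"grip":0.2,"slide":[0,114,-6],"dr":[0,0.6,0.3]},{"grip":0.2,"slide":[0,152,-8],"dr":[0,0.6,0.3]},{"grip":0.2,"slide":[0,190,-10],"dr":[0,0.6,0.3]},{"grip":0.2,"slide":[0,228,-12],"dr":[0,0.6,0.3]},{"grip":0.2,"slide":[0,266,-14],"dr":[0,0.6,0.3]},{"grip":0.2,"slide":[0,304,-16],"dr":[0,0.6,0.3]},{"grip":0.2,"slide":[0,342,-18],"dr":[0,0.6,0.3]},{"grip":0.2,"slide":[0,380,-20],"dr":[0,0.6,0.3]},{"grip":0.2,"slide":[8,403,-21],"dr":[0,0.6,0.3]},{"grip":0.2,"slide":[8,403,-21],"dr":[0,0.6,0.3]},{"grip":0.2,"slide":[8,403,-21],"dr":[0,0.6,0.3]}]'
python3 - <<'E'
from h import *
print(delta([.538,.049,.023],RT))
t=ctrl.get_image("top");H,S,V=cv2.split(cv2.cvtColor(t,cv2.COLOR_BGR2HSV))
m=(((H<8)|(H>172))&(S>150)&(V>80)).astype(np.uint8)
n,l,st,c=cv2.connectedComponentsWithStats(m)
for i in range(1,n):
    if st[i,4]>15: print(c[i],st[i],plane("top",[c[i]],.036)[0])
E
```

```text
time_s: 19.82
position: [0.5368, 0.0498, 0.2846]
orientation: [0.706, 0.043, 0.706, -0.043]
force: [-1.0, -0.1, 0.7]
grip_width: 0.599
(array([106.6,  -0.6,   1.3]), array([ 0.2 , -0.02,  0.  ]))
[377.90909091  71.09090909] [376  69   5   5  22] [ 0.94845583 -0.25647563  0.036     ]
[412.60344828 241.53448276] [408 236  11  11  58] [ 0.5035784  -0.34647486  0.036     ]
[249.83870968 261.61290323] [244 256  13  12 124] [0.44400816 0.06066718 0.036     ]
[566.76923077 401.84615385] [563 399   9   7  52] [ 0.09899683 -0.75772134  0.036     ]
```

A is in the bin at (.504,-.346). Now grasp B.

```bash
python3 -m crank '[{"grip":0.2,"slide":[35,-0.5,1],"dr":[0,0,0]},{"grip":0.2,"slide":[65,-0.5,1],"dr":[0,0,0]},{"grip":0.2,"slide":[90,-0.5,1],"dr":[0,0,0]},{"grip":0.2,"slide":[107,-0.5,1],"dr":[0,0,0]},{"grip":0.2,"slide":[107,-0.5,1],"dr":[0,0,0]},{"grip":-0.2,"slide":[107,-0.5,1],"dr":[0,0,0]},{"grip":-0.4,"slide":[107,-0.5,1],"dr":[0,0,0]},{"grip":-1,"slide":[107,-0.5,1],"dr":[0,0,0]},{"grip":-1,"slide":[107,-0.5,1],"dr":[0,0,0]},{"grip":-1,"slide":[107,-0.5,1],"dr":[0,0,0]},{"grip":-1,"slide":[107,-0.5,1],"dr":[0,0,0]},{"grip":-1,"slide":[70,-0.5,1],"dr":[0,0,0]},{"grip":-1,"slide":[35,-0.5,1],"dr":[0,0,0]},{"grip":-1,"slide":[0,-0.5,1],"dr":[0,0,0]},{"grip":-1,"slide":[0,-0.5,1],"dr":[0,0,0]}]'
python3 - <<'E'
from h import *
s=state()[0];print(s["grip_width"],delta([.4655,-.334,.13],RT))
E
```

```text
time_s: 21.12
position: [0.5407, 0.0483, 0.2916]
orientation: [0.71, 0.044, 0.701, -0.043]
force: [1.1, -0.3, 0.2]
grip_width: 0.367
0.3669510732882493 (array([   5.6, -388.7,  -27.7]), array([ 0.13,  0.75, -0.09]))
```

```bash
python3 -m crank '[{"grip":-1,"slide":[0,-38,-3],"dr":[0,0,0]},{"grip":-1,"slide":[0,-76,-6],"dr":[0,0,0]},{"grip":-1,"slide":[0,-114,-9],"dr":[0,0,0]},{"grip":-1,"slide":[0,-152,-12],"dr":[0,0,0]},{"grip":-1,"slide":[0,-190,-15],"dr":[0,0.7,0]},{"grip":-1,"slide":[0,-228,-18],"dr":[0,0.7,0]},{"grip":-1,"slide":[0,-266,-21],"dr":[0,0.7,0]},{"grip":-1,"slide":[0,-304,-24],"dr":[0,0.7,0]},{"grip":-1,"slide":[0,-342,-27],"dr":[0,0.7,0]},{"grip":-1,"slide":[0,-375,-30],"dr":[0,0.7,0]},{"grip":-1,"slide":[5,-387,-31],"dr":[0,0.7,0]},{"grip":-1,"slide":[5,-387,-31],"dr":[0,0.7,0]},{"grip":-1,"slide":[5,-387,-31],"dr":[0,0.7,0]}]'
python3 - <<'E'
from h import *
s=state()[0];print(s["grip_width"],delta([.462,-.333,.028],RT))
E
```

```text
time_s: 22.2
position: [0.4619, -0.3319, 0.2848]
orientation: [0.706, 0.045, 0.706, -0.043]
force: [0.2, -0.5, -0.7]
grip_width: 0.367
0.36682159897987615 (array([101.8,  -1.4,   0.3]), array([ 0.03, -0.02, -0.18]))
```

```bash
python3 -m crank '[{"grip":-1,"slide":[35,-1,0],"dr":[0,0,0]},{"grip":-1,"slide":[70,-1,0],"dr":[0,0,0]},{"grip":-1,"slide":[90,-1,0],"dr":[0,0,0]},{"grip":-1,"slide":[102,-1,0],"dr":[0,0,0]},{"grip":-1,"slide":[102,-1,0],"dr":[0,0,0]},{"grip":0,"slide":[102,-1,0],"dr":[0,0,0]},{"grip":0,"slide":[102,-1,0],"dr":[0,0,0]},{"grip":0,"slide":[102,-1,0],"dr":[0,0,0]},{"grip":0,"slide":[70,-1,0],"dr":[0,0,0]},{"grip":0.2,"slide":[35,-1,0],"dr":[0,0,0]},{"grip":0.2,"slide":[0,-1,0],"dr":[0,0,0]},{"grip":0.2,"slide":[0,-1,0],"dr":[0,0,0]}]'
python3 - <<'E'
from h import *
s,p,M=state();print(s["qpos"],s["grip_width"])
C=np.array([.4438,.0605,.13]); ax=np.array([.122,.9925,0]); yy=np.cross([0,0,1],ax)
for sg in(1,-1):
    y=sg*yy; Rc=np.c_[[0,0,-1],y,np.cross([0,0,-1],y)]; print(sg,delta(C,Rc))
E
```

```text
time_s: 23.2
position: [0.4641, -0.3343, 0.2924]
orientation: [0.71, 0.042, 0.702, -0.046]
force: [0.9, -1.2, 0.7]
grip_width: 0.595
[-0.69901221  0.40568458  1.66653031  0.00292684  1.05728314 -2.1466934 ] 0.5954606659774773
1 (array([  4.9, 389.3, -69.2]), array([-90.13,   0.32,   0.72]))
-1 (array([  4.9, 389.3, -69.2]), array([89.87,  0.72, -0.32]))
```

```bash
python3 -m crank '[{"grip":0.2,"slide":[0,30,-5],"dr":[6,0,0]},{"grip":0.2,"slide":[0,60,-10],"dr":[12,0,0]},{"grip":0.2,"slide":[0,90,-16],"dr":[18,0,0]},{"grip":0.2,"slide":[0,120,-22],"dr":[24,0,0]},{"grip":0.2,"slide":[0,150,-28],"dr":[30,0,0]},{"grip":0.2,"slide":[0,180,-34],"dr":[36,0,0]},{"grip":0.2,"slide":[0,210,-40],"dr":[42,0,0]},{"grip":0.2,"slide":[0,240,-46],"dr":[48,0,0]},{"grip":0.2,"slide":[0,270,-52],"dr":[54,0,0]},{"grip":0.2,"slide":[0,300,-58],"dr":[60,0,0]},{"grip":0.2,"slide":[0,330,-62],"dr":[66,0,0]},{"grip":0.2,"slide":[0,360,-66],"dr":[72,0,0]},{"grip":0.2,"slide":[0,380,-69],"dr":[78,0,0]},{"grip":0.2,"slide":[0,389,-69],"dr":[84,0,0]},{"grip":0.2,"slide":[5,389,-69],"dr":[90,0.7,-0.3]},{"grip":0.2,"slide":[5,389,-69],"dr":[90,0.7,-0.3]},{"grip":0.2,"slide":[5,389,-69],"dr":[90,0.7,-0.3]}]'
python3 - <<'E'
from h import *
ax=np.array([.122,.9925,0]); y=-np.cross([0,0,1],ax); Rc=np.c_[[0,0,-1],y,np.cross([0,0,-1],y)]
print(delta([.4438,.0605,.023],Rc))
t=ctrl.get_image("top");s=ctrl.get_image("side")
cv2.imwrite("pics/c9.png",np.hstack([cv2.resize(t[190:310,220:320],None,fx=4,fy=4,interpolation=2),cv2.resize(s[190:310,240:340],None,fx=4,fy=4,interpolation=2)]))
H,S,V=cv2.split(cv2.cvtColor(t,cv2.COLOR_BGR2HSV))
m=(((H<8)|(H>172))&(S>150)&(V>80)).astype(np.uint8)
n,l,st,c=cv2.connectedComponentsWithStats(m)
for i in range(1,n):
    if st[i,4]>15: print(c[i],st[i],plane("top",[c[i]],.03)[0])
E
```

```text
time_s: 24.62
position: [0.4438, 0.0605, 0.2851]
orientation: [0.469, 0.53, 0.469, -0.529]
force: [-0.2, -0.5, 0.7]
grip_width: 0.596
(array([ 1.071e+02, -1.000e-01, -0.000e+00]), array([ 0.07,  0.  , -0.05]))
[377.90909091  71.09090909] [376  69   5   5  22] [ 0.95090005 -0.25737932  0.03      ]
[412.51666667 241.48333333] [408 236  11  11  60] [ 0.50425489 -0.3475381   0.03      ]
[404.43697479 258.21008403] [399 253  12  11 119] [ 0.46144932 -0.32709989  0.03      ]
[566.80392157 401.78431373] [563 399   9   7  51] [ 0.09798577 -0.76085064  0.03      ]
```

View pics/c9.png

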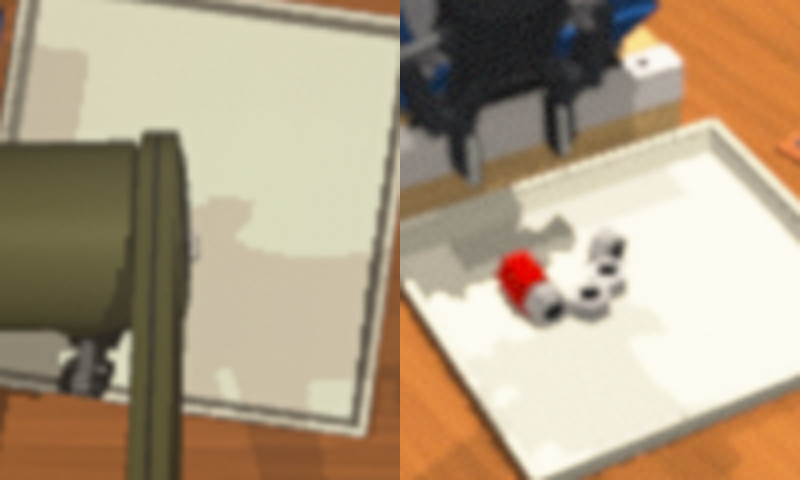

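C and four nuts are unmoved (side crop: C (523,278), nuts (545,305), (590,293), (605,268), (607,245)), with the fingers straddling. I grasp.

```bash
python3 -m crank '[{"grip":0.2,"slide":[35,0,0],"dr":[0,0,0]},{"grip":0.2,"slide":[65,0,0],"dr":[0,0,0]},{"grip":0.2,"slide":[90,0,0],"dr":[0,0,0]},{"grip":0.2,"slide":[107,0,0],"dr":[0,0,0]},{"grip":0.2,"slide":[107,0,0],"dr":[0,0,0]},{"grip":-0.2,"slide":[107,0,0],"dr":[0,0,0]},{"grip":-0.4,"slide":[107,0,0],"dr":[0,0,0]},{"grip":-1,"slide":[107,0,0],"dr":[0,0,0]},{"grip":-1,"slide":[107,0,0],"dr":[0,0,0]},{"grip":-1,"slide":[107,0,0],"dr":[0,0,0]},{"grip":-1,"slide":[107,0,0],"dr":[0,0,0]},{"grip":-1,"slide":[90,0,0],"dr":[0,0,0]},{"grip":-1,"slide":[60,0,0],"dr":[0,0,0]},{"grip":-1,"slide":[30,0,0],"dr":[0,0,0]},{"grip":-1,"slide":[0,0,0],"dr":[0,0,0]},{"grip":-1,"slide":[0,0,0],"dr":[0,0,0]}]'
python3 - <<'E'
from h import *
s=state()[0];print(s["grip_width"],s["qpos"],delta([.420,-.312,.13],RT),delta([.420,-.312,.13]))
E
```

```text
time_s: 26.05
position: [0.446, 0.0602, 0.2903]
orientation: [0.471, 0.533, 0.466, -0.526]
force: [1.6, 0.2, -0.7]
grip_width: 0.348
0.34796938587681164 [ 4.03378088e-02  2.61704420e-01  1.92057048e+00 -2.81174355e-04
  9.47471804e-01  1.62746610e-01] (array([  4.9,  19.6, 372.6]), array([-89.82,   0.45,  -0.6 ])) (array([  4.9,  17.7, 372.8]), array([0., 0., 0.]))
```

```bash
python3 -m crank '[{"grip":-1,"slide":[0,2,28],"dr":[-6,0,0]},{"grip":-1,"slide":[0,4,56],"dr":[-12,0,0]},{"grip":-1,"slide":[0,6,84],"dr":[-18,0,0]},{"grip":-1,"slide":[0,8,112],"dr":[-24,0,0]},{"grip":-1,"slide":[0,10,140],"dr":[-30,0,0]},{"grip":-1,"slide":[0,11,168],"dr":[-36,0,0]},{"grip":-1,"slide":[0,12,196],"dr":[-42,0,0]},{"grip":-1,"slide":[0,13,224],"dr":[-48,0,0]},{"grip":-1,"slide":[0,14,252],"dr":[-54,0,0]},{"grip":-1,"slide":[0,15,280],"dr":[-60,0,0]},{"grip":-1,"slide":[0,16,308],"dr":[-66,0,0]},{"grip":-1,"slide":[0,17,336],"dr":[-72,0,0]},{"grip":-1,"slide":[0,18,360],"dr":[-78,0,0]},{"grip":-1,"slide":[5,19,372],"dr":[-84,0,0]},{"grip":-1,"slide":[5,19.5,372.5],"dr":[-89.8,0.4,-0.6]},{"grip":-1,"slide":[5,19.5,372.5],"dr":[-89.8,0.4,-0.6]},{"grip":-1,"slide":[5,19.5,372.5],"dr":[-89.8,0.4,-0.6]}]'
python3 - <<'E'
from h import *
s=state()[0];print(s["grip_width"],delta([.420,-.312,.030],RT))
E
```

```text
time_s: 27.47
position: [0.4197, -0.3118, 0.2844]
orientation: [0.706, 0.046, 0.706, -0.045]
force: [0.3, 0.1, -0.3]
grip_width: 0.345
0.3447229439605017 (array([99.4, -0.2,  0.3]), array([-0.2 , -0.  , -0.02]))
```

Still held. I place it and retreat up and clear, then check both views.

```bash
python3 -m crank '[{"grip":-1,"slide":[35,0,0],"dr":[0,0,0]},{"grip":-1,"slide":[70,0,0],"dr":[0,0,0]},{"grip":-1,"slide":[88,0,0],"dr":[0,0,0]},{"grip":-1,"slide":[98,0,0],"dr":[0,0,0]},{"grip":-1,"slide":[98,0,0],"dr":[0,0,0]},{"grip":0,"slide":[98,0,0],"dr":[0,0,0]},{"grip":0,"slide":[98,0,0],"dr":[0,0,0]},{"grip":0,"slide":[98,0,0],"dr":[0,0,0]},{"grip":0,"slide":[65,0,0],"dr":[0,0,0]},{"grip":0,"slide":[30,0,0],"dr":[0,0,0]},{"grip":0,"slide":[-10,0,0],"dr":[0,0,0]},{"grip":0,"slide":[-50,0,0],"dr":[0,0,0]},{"grip":0,"slide":[-50,-40,0],"dr":[0,0,0]},{"grip":0,"slide":[-50,-80,0],"dr":[0,0,0]},{"grip":0,"slide":[-50,-120,0],"dr":[0,0,0]},{"grip":0,"slide":[-50,-160,0],"dr":[0,0,0]},{"grip":0,"slide":[-50,-200,0],"dr":[0,0,0]},{"grip":0,"slide":[-50,-240,0],"dr":[0,0,0]},{"grip":0,"slide":[-50,-240,0],"dr":[0,0,0]},{"grip":0,"slide":[-50,-240,0],"dr":[0,0,0]}]'
python3 - <<'E'
from h import *
print(state()[0]["force"])
t=ctrl.get_image("top");s=ctrl.get_image("side")
cv2.imwrite("pics/t9.png",t);cv2.imwrite("pics/s9.png",s)
H,S,V=cv2.split(cv2.cvtColor(t,cv2.COLOR_BGR2HSV))
m=(((H<8)|(H>172))&(S>150)&(V>80)).astype(np.uint8)
n,l,st,c=cv2.connectedComponentsWithStats(m); L=np.array([.912,-.41])
for i in range(1,n):
    if st[i,4]>15: P=plane("top",[c[i]],.03)[0]; d=P[:2]-[.4655,-.3337]; print(c[i],st[i,4],P,"bin xy",d@L,d@[.41,.912])
E
```

```text
time_s: 29.13
position: [0.3879, -0.552, 0.3352]
orientation: [0.706, 0.046, 0.705, -0.047]
force: [0.1, 0.7, 0.4]
grip_width: 0.495
[0.13584343 0.6610191  0.43240819]
[377.90909091  71.09090909] 22 [ 0.95090005 -0.25737932  0.03      ] bin xy 0.411393371185397 0.2686184788443986
[412.51666667 241.48333333] 60 [ 0.50425489 -0.3475381   0.03      ] bin xy 0.04101808173653313 0.0032691575586237614
[404.38983051 258.24576271] 118 [ 0.46135672 -0.32698017  0.03      ] bin xy -0.006533797899573411 0.00442973761906068
[397.16521739 276.03478261] 115 [ 0.41620341 -0.3089568   0.03      ] bin xy -0.05510320372969056 0.0023541983404110852
[566.68627451 401.84313725] 51 [ 0.0978411  -0.76052442  0.03      ] bin xy -0.16030690208563075 -0.5400040146725256
```

View pics/t9.png

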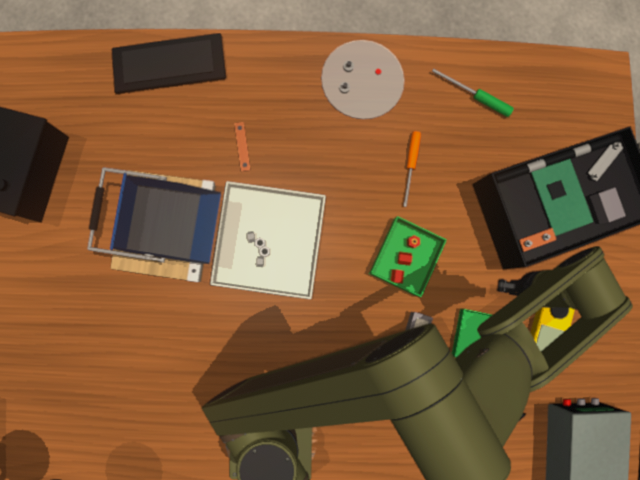

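View pics/s9.png

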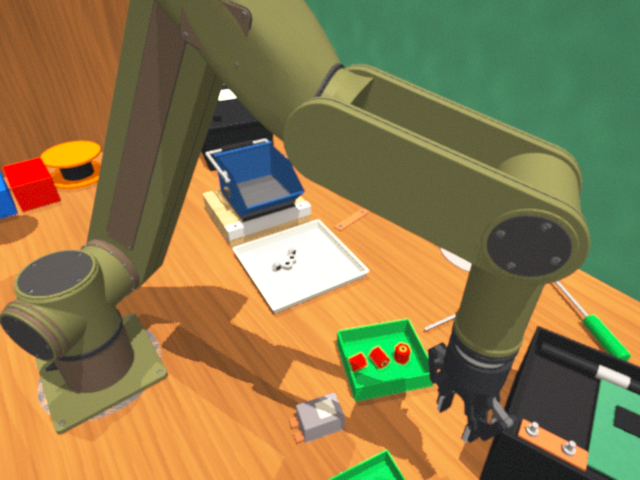

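All three insulators lie in the bin at (412,241), (404,258) and (397,276), the four nuts are in the pan around (258,248), and the bystanders are in place. One numeric check of the handle before handing in.

Run:
```python
from h import *
O=np.array([.5325,.2645,.171]); Y=np.array([-.992,.125,0])
for a in (0,.06,.12,.28): print(a,proj("top",O+.14*np.cos(a)*TX+[0,0,.14*np.sin(a)]),proj("side",O+.14*np.cos(a)*TX+[0,0,.14*np.sin(a)]+.0*Y))
for f in("top0","t9"):
    t=cv2.imread(f"pics/{f}.png"); V=t.max(2); m=(V<50).astype(np.uint8); m[:,:84]=0;m[:,108:]=0;m[:175]=0;m[240:]=0
    n,l,st,c=cv2.connectedComponentsWithStats(m); i=1+st[1:,4].argmax(); print(f,c[i],st[i])
```

```text
0 [[ 98.33122568 208.71806698]] [[236.51506232 148.45635003]]
0.06 [[ 97.21613889 208.20686924]] [[236.230282   145.91632397]]
0.12 [[ 96.30294774 207.72255442]] [[236.00579224 143.43027849]]
0.28 [[ 94.90689765 206.57952019]] [[235.71254543 137.12499648]]
top0 [ 94.10135135 205.47972973] [ 87 185  15  42 296]
t9 [ 98.21590909 207.77272727] [ 94 189   9  40  88]
```

```bash
python3 -c "
from cell import ctrl; print(ctrl.close_job())"
```

```text
the job is handed in; nothing more can be done
None
```

The job is done and handed in at about 29 s of robot time; the hand-in gave no verdict.

- **Tub:** I swung the handle up into its detent. It was pressing its stop at about 8 N before I rocked. I then tipped the tub to about 66°, and all three insulators and four nuts slid into the pan. I let it down flat on its original spot, then folded the handle back, pushing down to 21 N against its stop.
- **Sorting:** I picked the insulators one at a time into the 160 x 140 mm green bin. One shifted about 3 mm in the pan before its pick, so I re-aimed at it.
- **Last checks:**
  - All three insulators are in the bin, at most 55 mm from its centre.
  - Four nuts are in the pan.
  - The handle grip's position in the top view fits the folded angle (0 rad).
  - The relay, screwdriver and copper bar look unmoved by eye; I did not measure them.
  - The gripper is clear, with no contact force.
- **Disagreement:** the handle's grip radius read about 145 mm against the stated 140 mm, probably calibration or grasp offset. It had no visible effect. No check failed.

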